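# Rock a stuck locating block out of its print holder

## Robot

A 7-joint arm with a two-finger parallel gripper is mounted at the origin on the work surface. World frame = base frame: x ahead of the robot, y to its left, z up, the work surface at z = 0. Lengths are in mm, angles in rad, forces in N, time in s.
With the tool pointing down it reaches from about 350 to 900 mm from the base axis. Payload 7.2 kg.
Tool frame: the origin (TCP) lies midway between the tips of the shut fingers; the grasp point (between the pads) lies 19 mm behind it; z points along the fingers, y is the direction in which the jaws open and shut (so a half turn about z gives the same grasp; the last joint's range is limited). The gripper opens to 85 mm and grips with 20 to 120 N. Pads are 22 mm wide; open, the fingers measure 114 mm over their backs; the gripper's body (76 mm by 85 mm) begins 54 mm behind the grasp point. The pads swing forward as they close: fully open they stand 13 mm farther back than shut.
Start: joints at [-1.412, 0.411, -0.013, 1.596, 0.006, 1.134, -0.082], TCP at [140.547, 608.995, 231.297] pointing down, gripper open.
Joint ranges: [-2.95, 2.95], [-0.29, 1.99], [-1.47, 1.44], [0.14, 2.54], [-1.03, 4.17], [0.13, 1.85], [-2.86, 2.86]. Speed limits (rad/s): [2.39, 2.39, 3.01, 3.01, 3.14, 3.14, 3.14].

## Interface

Orientations are given as a 3x3 rotation matrix whose columns are the frame's x, y, z axes.
In Python, from station import observe, get_image, job_done, find_in, mark_of gives the robot as it stands. The module is installed in compiled form; this text tells all that it offers.
- The arm moves only by the tool send_rows, never from a script. Its argument "rows" is a list of rows, each an object with "hand": the finger opening in cm, from 0 to 8.54; "travel": the shift along the tool's x, y, z in cm, a list of three; "twist": the turn about the tool's z in rad. In form: [{"hand": hand, "travel": [dx, dy, dz], "twist": twist}, ...]. A call has 1 to 12 rows; each row shifts and turns the commanded pose from where the row before left it, along the tool's axes as they then stand; what a row does not reach is not made up. A row lasts 1/8 s, in which the tool goes at most 62.5 mm and 10.7 degrees, less where a joint would pass 70% of its speed; a pose out of reach is approached as far as the arm can. A call with a gripper value outside its range is refused whole. The fingers move at their own pace and stop on an object; "force" is the grip in N (left out, the last holds). Time passes only in rows, so rows that do not move let the fingers close. It gives the time, the measured TCP pose, the force and the opening at its end, in the units of the state.
- observe(): the state, without advancing time (a new reading comes with each control period).
- get_image(name): name is "scene" or "top" or "wrist"; returns a dict with "img" (384x512x3 uint8, red, green, blue), "camera_matrix" (3x3 intrinsics, pixels), "origin" and "orientation" of the camera in the world. Camera axes: x right, y down, z forward; pixel columns grow to the right and rows downward; lengths in mm; the calibration is good to about 2 mm. A picture is of the moment at which its call begins. There is no depth.
- job_done(): hands the job in, once; it reports no verdict.
Trained networks look in the newest picture that a camera, given by its name, has taken for a name from the list of things; names that differ only in an ending like _2 or _b are one class to them, and where a whole thing is asked for, a point or a joint stands for the part that bears it (a point fixed in the world has none). Each returns a list of dicts, best first, with "confidence" (0 to 1); they miss things now and then, are a little off and sometimes report something else, mostly with a low value. They report only what shows in the picture. A call takes as long as a camera call.
- find_in(camera, query): "centre" ([x, y, z] in mm, in world coordinates, good to about 4 mm: the middle of the surface that is visible of it).
- mark_of(camera, query): "centre" ([x, y, z] in mm, in world coordinates, good to about 4 mm: a listed point, or the origin of a listed thing).
The state is a dict: "time": time; "joints": joint angles; "qvel": joint speeds; "joint_torque": joint torques, N m; "tcp_pos": TCP position; "orientation": TCP orientation; "force": force on the tool from outside, world axes, zero at the start; "ft_torque": the same for the moment, N m; "grip_width": opening from 0.0 (shut) to 1.0 (fully open).
Only numpy, scipy, OpenCV 4.12 (cv2) and the standard library are available. Lean on these libraries where they do the work, as an engineer would, in place of code of your own. Each camera call takes 0.05 s, during which the arm holds its last target.

## Task

On the print bench two wooden locating blocks are stuck in their metal holders. Take the one with the flat upright grip (not the round knob) and rock it side to side in its holder, leaning it well over against each of the two dark cheeks, until both have given way (do it with the block, not by pushing on the holder with the gripper); then lift it out and finish holding it still and upright just clear of its holder, about 2 cm above it and still over it. Leave the block with the round knob and everything else on the table where it is; the program finishes while the gripper holds the block.

Things in the scene. Friction and masses are not known exactly. Their poses are not given: they have to be found in the camera images.
- block: The block to be freed: loose, pale wood, 0.16 kg, 90 tall. Origin: centre of its underside, z up. Its grip is a flat upright bar, 38 long in x, 14 thick in y, up to 90 above the origin and running down to a dark foot. Foot: underside rounded (radius 8, along x) and a flange 24 wide in y, 6 to 11 above the origin, which the holder's cheeks overhang. Seated, its origin is 6 above the holder's.
- block_grip (a point): Middle of the block's flat grip, 74 above the block's origin (80 above the table while seated): a good height to grasp it across its 14 mm thickness.
- rock_line (a point): Middle of the line, along the holder's x, about which the seated block rocks on its round foot: 14 above the holder's origin (fixed in the holder), 66 below the block_grip point. It stands upright at the start; let go, it may lean some degrees against a cheek.
- holder: Aluminium holder, fixed to the table, in which the block sits, bar along the holder's x: 70 in x, 104 in y (120 over screw heads), 40 tall. Origin: centre of its underside, z up. Pocket 42 by 26.4, floor 6 above the origin. A dark steel cheek at +y and at -y, 21.5 to 40 above the origin, overhangs the block's flange: a straight pull raises the block only about 4 mm.
- cheek_left (a joint): How far the cheek on the holder's +y side is pushed back in y, m: 0 to 0.001 at the start, at most 0.0065. Leaning the bar towards it by about 17 to 20 degrees pushes it back; it resists with about 14 N (6 N sideways at the grip) and stays where pushed. At 0 it is 1 mm from the bar. With both cheeks beyond 0.0045 the upright block lifts straight out.
- cheek_right (a joint): The same for the cheek on the holder's -y side.
- knob_block: Not to be disturbed: another block in a like holder; it has a round wooden knob, 40 across, on top (89 above its origin, the centre of its underside).
- knob_holder: The fixed holder of the knob block, same form and axes as the other holder.
- brush: Bystander, loose: paint brush lying along its x, 170 long, under 30 tall.
- spray: Bystander, loose: pale bottle with white cap, 44 across, 150 tall. Origin: centre of its underside.
- bowl: Bystander, loose: white plastic bowl, 100 across, 45 tall. Origin: centre of its underside.
- jar: Bystander, loose: jar with a lid, 60 across, 60 tall. Origin: centre of its underside.
- roller: Bystander, loose: black rubber roller sleeve standing on end, 36 across, 70 tall. Origin: centre of its underside.
- ink_tin: Bystander, loose: flat steel ink tin, 56 across, 35 tall. Origin: centre of its underside.

How it is judged:
By the outcome, as a careful person would: the job done as asked, in the order asked, and still so for the second after the job is handed in, while the arm keeps its last pose, push and grip.
It also fails if it takes over 40 s, if anything falls off the work surface, if the arm or the gripper's body presses on something with over 40 N, if the wrist force passes 120 N, or if a joint passes its speed limit or range.

## Working session

There is one attempt and no reset: what is moved stays moved. The work goes in short steps, Python scripts to look and compute and a tool call to move; the robot and the scene stay as the last step left them, time stands still between calls to the robot, and variables do not carry over. Pictures are saved under pics/ and viewed, and the job is handed in when it is done.

Besides the shell and the picture viewer there is one more tool, called after "Call:" by a JSON object that holds its "method" and its "body". send_rows: Moves the arm, as the interface text tells. Its arguments: {"type":"object","properties":{"rows":{"type":"array"},"force":{"type":"number"}},"required":["rows"]}

```bash
mkdir -p pics
python3 - <<'E'
from station import *
import cv2,numpy as np
s=observe();print(s)
for c in ["scene","top"]:
    d=get_image(c);cv2.imwrite(f"pics/{c}0.png",d["img"][:,:,::-1]);print(c,d["camera_matrix"],d["origin"],d["orientation"])
    for q in ["block","block_grip","holder","knob_holder","knob_block"]:
        for f in (find_in,mark_of):
            print(c,q,f.__name__,[(np.round(r["centre"]),round(r["confidence"],2)) for r in f(c,q)][:3])
E
```

```text
{'time': 0.0, 'joints': array([-1.41220708,  0.41193261, -0.01272568,  1.59708735,  0.00561591,
        1.13429519, -0.08219288]), 'qvel': array([-0.00103346, -0.00059035,  0.00060202, -0.00016427,  0.00131142,
        0.00021369,  0.00074754]), 'joint_torque': array([ 1.93773926e-04, -6.00626063e+01,  6.82583917e-01, -2.99387473e+01,
        1.40380725e-02,  1.08319343e-02, -2.22686765e-06]), 'tcp_pos': array([140.45394211, 608.48056647, 230.4149036 ]), 'orientation': array([[-9.74404889e-01,  2.24800021e-01, -2.52537971e-04],
       [ 2.24800126e-01,  9.74403470e-01, -1.66772173e-03],
       [-1.28830004e-04, -1.68180678e-03, -9.99998577e-01]]), 'force': array([-0.10306502, -0.56492839, -1.39680914]), 'ft_torque': array([-0.00335188,  0.02029717, -0.02574724]), 'grip_width': 1.0015829171907136}
scene [[422.96407207   0.         252.03382667]
 [  0.         422.96407207 196.75085507]
 [  0.           0.           1.        ]] [1367.83424426  361.32259523  640.85694677] [[-0.42173646  0.47804121 -0.77046412]
 [ 0.90650912  0.20403878 -0.36960708]
 [-0.01948285 -0.85430953 -0.51939931
[... 921 characters left out ...]
-9.99589617e-01 -2.84744104e-02  3.13148880e-03]
 [-3.15471297e-04 -9.83676046e-02 -9.95150097e-01]]
top block call []
top block call [(array([ 494., -196.,    7.]), 0.53), (array([ 727., -187.,   -1.]), 0.34)]
top block_grip call []
top block_grip call [(array([ 488., -196.,   79.]), 0.62)]
top holder call [(array([ 487., -192.,   44.]), 0.9)]
top holder call [(array([ 486., -197.,    3.]), 0.74)]
top knob_holder call [(array([465., 162.,  41.]), 0.77)]
top knob_holder call [(array([467., 169.,   4.]), 0.56), (array([730., 101.,   4.]), 0.31)]
top knob_block call [(array([ 491., -194.,   99.]), 0.75), (array([466., 173.,  96.]), 0.59)]
top knob_block call [(array([463., 171.,   9.]), 0.62)]
```

Run:
```python
import cv2
im=cv2.imread("pics/top0.png")
cv2.imwrite("pics/top0c.png",cv2.resize(im[100:260,240:400],(800,800)[:2] if 0 else (600,600),interpolation=cv2.INTER_CUBIC))
```

```text
(no output)
```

View pics/top0.png

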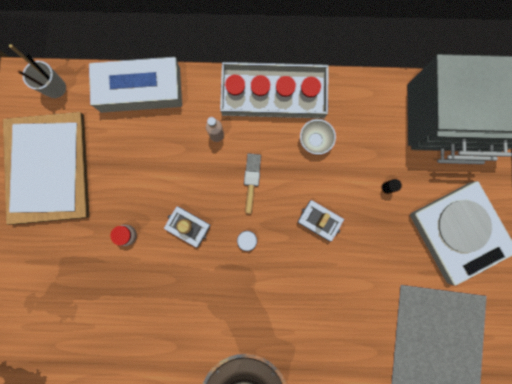

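View pics/scene0.png

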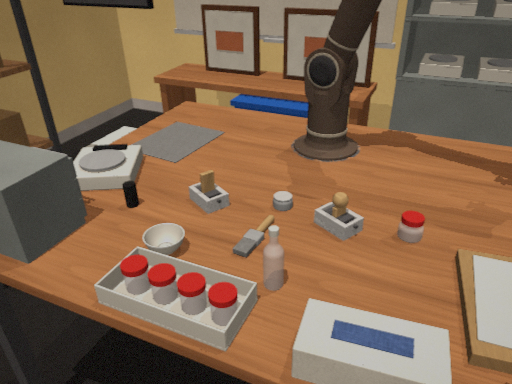

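View pics/top0c.png

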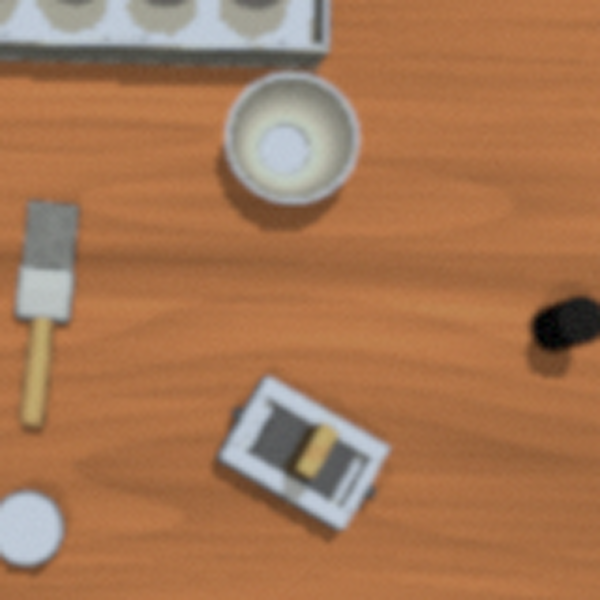

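```bash
cat > h.py <<'E'
from station import *
import cv2,numpy as np
def ray(d,uv,z):
    K=np.array(d["camera_matrix"]);R=np.array(d["orientation"]);o=np.array(d["origin"])
    v=R@np.linalg.solve(K,[uv[0],uv[1],1]);return o+v*(z-o[2])/v[2]
def proj(d,P):
    K=np.array(d["camera_matrix"]);R=np.array(d["orientation"]);o=np.array(d["origin"])
    c=K@(R.T@(np.array(P)-o));return c[:2]/c[2]
E
python3 - <<'E'
from h import *
d=get_image("top")
P=[ray(d,(240+u/3.75,100+v/3.75),40)[:2] for u,v in [(270,377),(390,447),(343,530),(220,458)]]
print(np.round(P),np.mean(P,0))
e=(P[1]-P[0]+P[2]-P[3])/2;f=(P[3]-P[0]+P[2]-P[1])/2
print(np.degrees(np.arctan2(e[1],e[0])),np.linalg.norm(e),np.degrees(np.arctan2(f[1],f[0])),np.linalg.norm(f))
b=[ray(d,(240+u/3.75,100+v/3.75),96)[:2] for u,v in [(327,437),(316,463)]]
print(b)
E
```

```text
[[ 544. -171.]
 [ 495. -259.]
 [ 434. -226.]
 [ 484. -135.]] [ 489.3896366  -197.76535222]
-118.8295640051942 101.97621420879281 150.28071731207655 69.94205688878505
[array([ 499.29669445, -203.23955949]), array([ 481.07929605, -195.81345499])]
```

Call:
{"method": "send_rows", "body": {"rows": [{"hand": 8.5, "travel": [-1.5, -2, 0], "twist": 0}, {"hand": 8.5, "travel": [-2.9, -3.93, 0], "twist": 0}, {"hand": 8.5, "travel": [-2.9, -3.93, 0], "twist": 0}, {"hand": 8.5, "travel": [-2.9, -3.93, 0], "twist": 0}, {"hand": 8.5, "travel": [-2.9, -3.93, 0], "twist": 0}, {"hand": 8.5, "travel": [-2.9, -3.93, 0], "twist": 0}, {"hand": 8.5, "travel": [-2.9, -3.93, 0], "twist": 0}, {"hand": 8.5, "travel": [-2.9, -3.93, 0], "twist": 0}, {"hand": 8.5, "travel": [-2.9, -3.93, 0], "twist": 0}, {"hand": 8.5, "travel": [-2.9, -3.93, 0], "twist": 0}, {"hand": 8.5, "travel": [-2.9, -3.93, 0], "twist": 0}, {"hand": 8.5, "travel": [-2.9, -3.93, 0], "twist": 0}]}}

```text
time: 2.65
tcp_pos: [364.9, 91.7, 231.7]
orientation: [[-0.974, 0.225, 0.001], [0.225, 0.974, 0.001], [-0.001, 0.001, -1.0]]
force: [0.9, 0.5, -0.2]
grip_width: 0.995
```

Call:
{"method": "send_rows", "body": {"rows": [{"hand": 8.5, "travel": [-3.1, -4.23, 0], "twist": 0}, {"hand": 8.5, "travel": [-3.1, -4.23, 0], "twist": 0}, {"hand": 8.5, "travel": [-3.1, -4.23, 0], "twist": 0}, {"hand": 8.5, "travel": [-3.1, -4.23, 0], "twist": 0}, {"hand": 8.5, "travel": [-3.1, -4.23, 0], "twist": 0}, {"hand": 8.5, "travel": [-3.1, -4.23, 0], "twist": 0}, {"hand": 8.5, "travel": [0, 0, 0], "twist": 0.14}, {"hand": 4.5, "travel": [0, 0, 0], "twist": 0.14}, {"hand": 4.5, "travel": [0, 0, 0], "twist": 0}, {"hand": 4.5, "travel": [0, 0, 0], "twist": 0}]}}

```text
time: 3.9
tcp_pos: [488.6, -195.7, 231.4]
orientation: [[-0.876, 0.482, 0.0], [0.482, 0.876, 0.0], [-0.0, 0.0, -1.0]]
force: [-0.0, -0.3, -1.3]
grip_width: 0.527
```

Run:
```python
from h import *
d=get_image("wrist");cv2.imwrite("pics/w1.png",d["img"][:,:,::-1])
np.set_printoptions(suppress=True,precision=3)
print(d["camera_matrix"],d["origin"],d["orientation"])
for q in ["block","block_grip","holder","rock_line"]:
    print(q,[(np.round(r["centre"],1),round(r["confidence"],2)) for r in mark_of("wrist",q)][:3])
```

```text
[[293.687   0.    258.442]
 [  0.    293.687 189.464]
 [  0.      0.      1.   ]] [ 415.78  -155.451  374.34 ] [[ 0.482  0.829  0.283]
 [ 0.876 -0.457 -0.155]
 [ 0.001  0.323 -0.947]]
block [(array([ 491.7, -198.5,    7.1]), 0.78), (array([ 727.1, -183.5,    0.8]), 0.72)]
block_grip [(array([ 492.6, -195.6,   77.2]), 0.86)]
holder [(array([ 490.6, -197.4,   -2. ]), 0.67)]
rock_line [(array([ 496.3, -194.7,   14. ]), 0.61), (array([ 589.9, -386.8,   -1.4]), 0.41)]
```

View pics/w1.png

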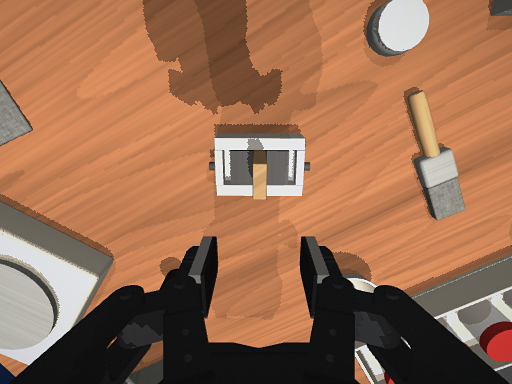

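Run:
```python
import cv2
im=cv2.imread("pics/w1.png")
cv2.imwrite("pics/w1c.png",cv2.resize(im[115:215,195:325],(780,600),interpolation=cv2.INTER_CUBIC))
```

```text
(no output)
```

View pics/w1c.png

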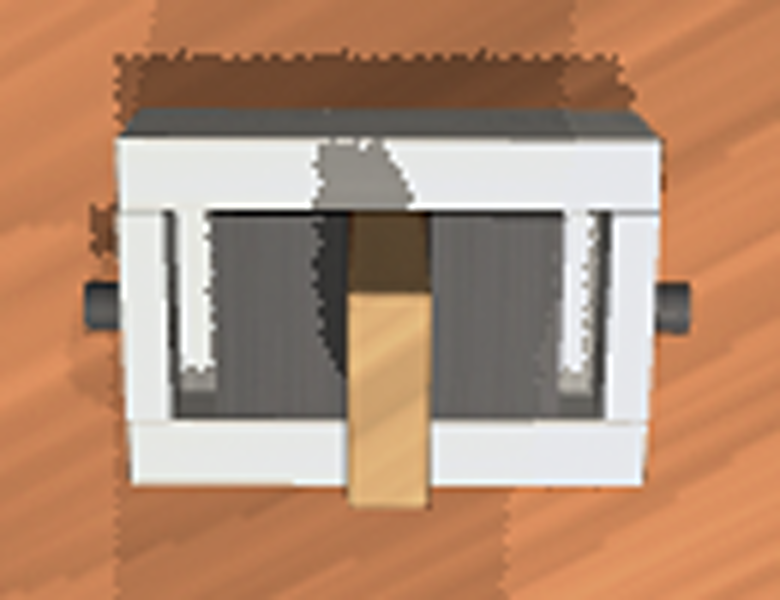

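Run:
```python
from h import *
d=get_image("wrist");s=observe();T=s["tcp_pos"];R=s["orientation"]
f=lambda u,v,z:np.round(R.T@(ray(d,(195+u/6,115+v/6),z)-T),1)
for p in [(117,137),(661,137),(645,486),(131,486)]:print(f(*p,40))
for p in [(348,293),(431,293),(429,508),(347,508)]:print(f(*p,96))
```

```text
[ 31.1 -49.5 191.4]
[ 31.1  53.4 191.4]
[-39.2  53.8 191.4]
[-39.1 -50.  191.4]
[ 14.6  -4.9 135.4]
[ 14.6   8.5 135.4]
[-22.6   8.6 135.4]
[-22.6  -5.3 135.4]
```

Call:
{"method": "send_rows", "body": {"rows": [{"hand": 4.0, "travel": [-0.4, 0.18, 2], "twist": 0}, {"hand": 4.0, "travel": [0, 0, 3.5], "twist": 0}, {"hand": 4.0, "travel": [0, 0, 4], "twist": 0}, {"hand": 4.0, "travel": [0, 0, 4], "twist": 0}, {"hand": 4.0, "travel": [0, 0, 2.2], "twist": 0}, {"hand": 4.0, "travel": [0, 0, 1], "twist": 0}, {"hand": 4.0, "travel": [0, 0, 0], "twist": 0}]}}

```text
time: 5.08
tcp_pos: [492.8, -196.4, 64.2]
orientation: [[-0.874, 0.485, -0.001], [0.485, 0.874, -0.0], [0.0, -0.0, -1.0]]
force: [0.5, -1.3, 0.0]
grip_width: 0.471
```

Run:
```python
from h import *
d=get_image("wrist");cv2.imwrite("pics/w2.png",d["img"][:,:,::-1])
d=get_image("scene");cv2.imwrite("pics/s2.png",cv2.resize(d["img"][150:230,160:260,::-1],(750,600),interpolation=cv2.INTER_CUBIC))
```

```text
(no output)
```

View pics/w2.png

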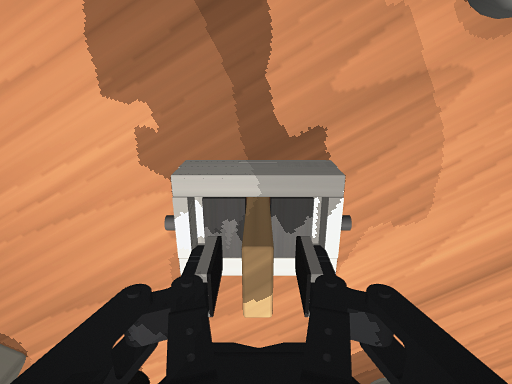

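View pics/s2.png

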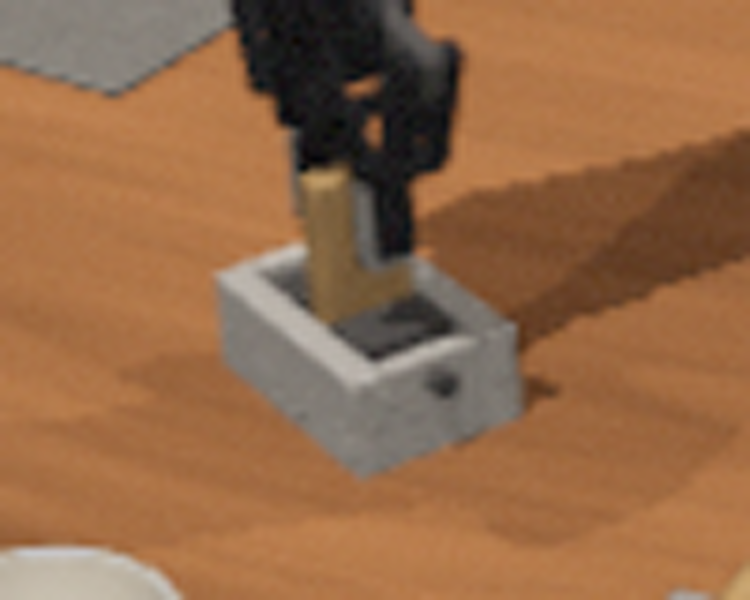

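Call:
{"method": "send_rows", "body": {"rows": [{"hand": 4.0, "travel": [0, 0.6, 0], "twist": 0}, {"hand": 4.0, "travel": [0, 0.6, 0], "twist": 0}, {"hand": 4.0, "travel": [0, 0.4, 0], "twist": 0}, {"hand": 4.0, "travel": [0, 0.4, 0], "twist": 0}, {"hand": 4.0, "travel": [0, 0.4, 0], "twist": 0}, {"hand": 4.0, "travel": [0, 0.3, 0], "twist": 0}, {"hand": 4.0, "travel": [0, 0.2, 0], "twist": 0}]}}

```text
time: 6.05
tcp_pos: [506.2, -173.7, 65.0]
orientation: [[-0.873, 0.487, -0.0], [0.487, 0.873, -0.003], [-0.001, -0.003, -1.0]]
force: [-5.6, -6.9, 8.2]
grip_width: 0.47
```

Run:
```python
from h import *
s=observe();print((s["orientation"].T@s["force"]).round(1))
d=get_image("wrist");cv2.imwrite("pics/w3.png",d["img"][:,:,::-1])
```

```text
[ 1.5 -8.8 -8.2]
```

View pics/w3.png

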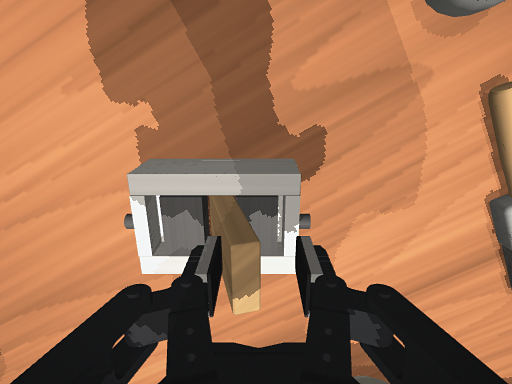

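Call:
{"method": "send_rows", "body": {"rows": [{"hand": 4.0, "travel": [0, 0.3, 0], "twist": 0}, {"hand": 4.0, "travel": [0, 0.3, 0], "twist": 0}, {"hand": 4.0, "travel": [0, 0, 0], "twist": 0}]}}

```text
time: 6.48
tcp_pos: [507.7, -170.2, 64.3]
orientation: [[-0.873, 0.488, -0.002], [0.488, 0.873, -0.005], [-0.001, -0.006, -1.0]]
force: [-6.9, -13.7, 2.0]
grip_width: 0.466
```

Run:
```python
from h import *
s=observe();print((s["orientation"].T@s["force"]).round(1))
d=get_image("wrist");cv2.imwrite("pics/w4.png",d["img"][:,:,::-1])
```

```text
[ -0.6 -15.3  -1.9]
```

View pics/w4.png

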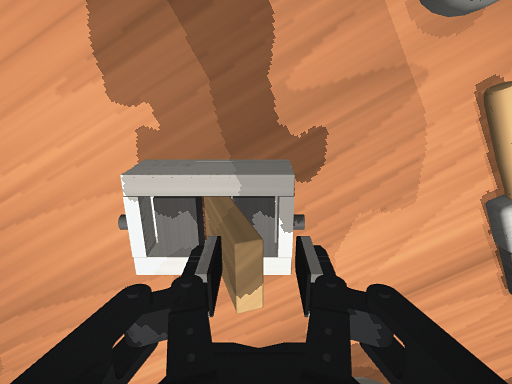

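Call:
{"method": "send_rows", "body": {"rows": [{"hand": 4.0, "travel": [0, 0.3, 0], "twist": 0}, {"hand": 4.0, "travel": [0, 0, 0], "twist": 0}]}}

```text
time: 6.78
tcp_pos: [508.0, -169.7, 64.3]
orientation: [[-0.872, 0.49, -0.003], [0.49, 0.872, -0.008], [-0.001, -0.008, -1.0]]
force: [-9.8, -17.9, 0.7]
grip_width: 0.468
```

Run:
```python
from h import *
s=observe();print((s["orientation"].T@s["force"]).round(1))
d=get_image("wrist");cv2.imwrite("pics/w5.png",cv2.resize(d["img"][150:330,110:320,::-1],(700,600),interpolation=cv2.INTER_CUBIC))
```

```text
[ -0.2 -20.4  -0.6]
```

View pics/w5.png

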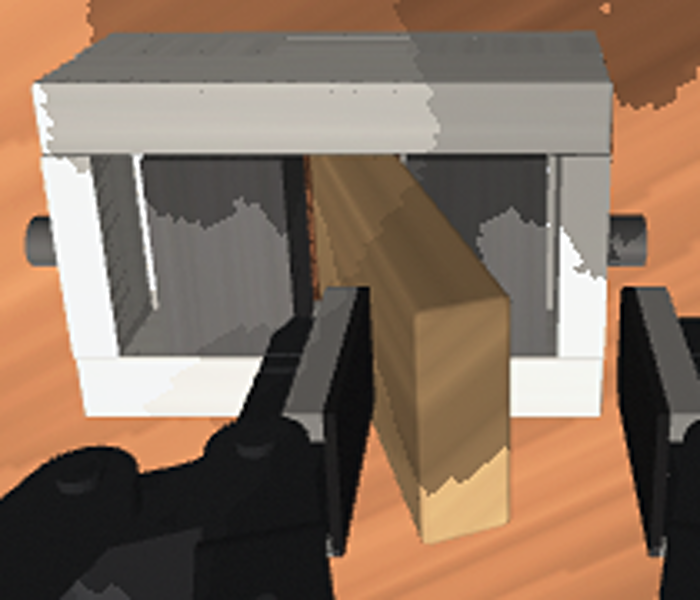

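Call:
{"method": "send_rows", "body": {"rows": [{"hand": 4.0, "travel": [0, -0.7, 0], "twist": 0}, {"hand": 4.0, "travel": [0, -0.9, 0], "twist": 0}, {"hand": 4.0, "travel": [0, -0.8, 0], "twist": 0}, {"hand": 4.0, "travel": [0, -0.7, 0], "twist": 0}, {"hand": 4.0, "travel": [0, -0.7, 0], "twist": 0}, {"hand": 4.0, "travel": [0, -0.6, 0], "twist": 0}, {"hand": 4.0, "travel": [0, -0.6, 0], "twist": 0}, {"hand": 4.0, "travel": [0, -0.5, 0], "twist": 0}, {"hand": 4.0, "travel": [0, -0.4, 0], "twist": 0}, {"hand": 4.0, "travel": [0, -0.4, 0], "twist": 0}, {"hand": 4.0, "travel": [0, -0.4, 0], "twist": 0}, {"hand": 4.0, "travel": [0, 0, 0], "twist": 0}]}}

```text
time: 8.32
tcp_pos: [480.4, -219.7, 64.9]
orientation: [[-0.875, 0.484, 0.002], [0.484, 0.875, 0.003], [-0.001, 0.004, -1.0]]
force: [3.2, 8.2, 7.5]
grip_width: 0.463
```

Run:
```python
from h import *
s=observe();print((s["orientation"].T@s["force"]).round(1),(s["orientation"].T@(s["tcp_pos"]-np.array([492.8, -196.4, 64.2]))).round(1))
d=get_image("wrist");cv2.imwrite("pics/w6.png",d["img"][:,:,::-1])
```

```text
[ 1.2  8.8 -7.4] [ -0.4 -26.4  -0.8]
```

View pics/w6.png

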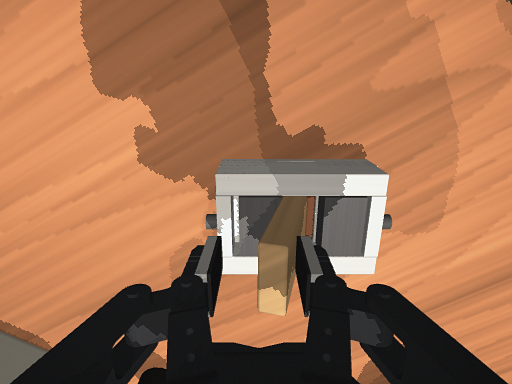

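Call:
{"method": "send_rows", "body": {"rows": [{"hand": 4.0, "travel": [0, -0.3, 0], "twist": 0}, {"hand": 4.0, "travel": [0, -0.3, 0], "twist": 0}, {"hand": 4.0, "travel": [0, -0.3, 0], "twist": 0}, {"hand": 4.0, "travel": [0, 0, 0], "twist": 0}]}}

```text
time: 8.88
tcp_pos: [477.4, -225.6, 65.2]
orientation: [[-0.876, 0.482, 0.004], [0.482, 0.876, 0.005], [-0.001, 0.006, -1.0]]
force: [5.0, 13.4, 10.8]
grip_width: 0.473
```

Run:
```python
from h import *
s=observe();print((s["orientation"].T@s["force"]).round(1),(s["orientation"].T@(s["tcp_pos"]-np.array([492.8, -196.4, 64.2]))).round(1))
d=get_image("wrist");cv2.imwrite("pics/w7.png",cv2.resize(d["img"][150:330,200:410,::-1],(700,600),interpolation=cv2.INTER_CUBIC))
```

```text
[  2.1  14.2 -10.7] [ -0.6 -33.   -1.2]
```

View pics/w7.png

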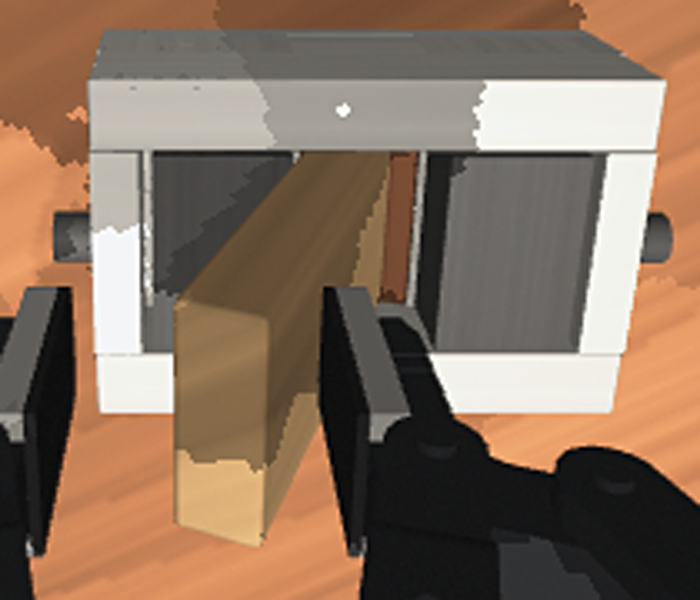

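Call:
{"method": "send_rows", "body": {"rows": [{"hand": 4.0, "travel": [0, -0.3, 0], "twist": 0}, {"hand": 4.0, "travel": [0, -0.1, 0], "twist": 0}, {"hand": 4.0, "travel": [0, 0, 0], "twist": 0}]}}

```text
time: 9.3
tcp_pos: [476.3, -227.8, 64.7]
orientation: [[-0.877, 0.481, 0.004], [0.481, 0.877, 0.006], [-0.001, 0.007, -1.0]]
force: [10.7, 15.6, 2.5]
grip_width: 0.464
```

Run:
```python
from h import *
s=observe();print((s["orientation"].T@s["force"]).round(1),(s["orientation"].T@(s["tcp_pos"]-np.array([492.8, -196.4, 64.2]))).round(1))
d=get_image("wrist");cv2.imwrite("pics/w8.png",cv2.resize(d["img"][150:330,200:410,::-1],(700,600),interpolation=cv2.INTER_CUBIC))
```

```text
[-1.8 18.9 -2.4] [ -0.6 -35.5  -0.7]
```

View pics/w8.png

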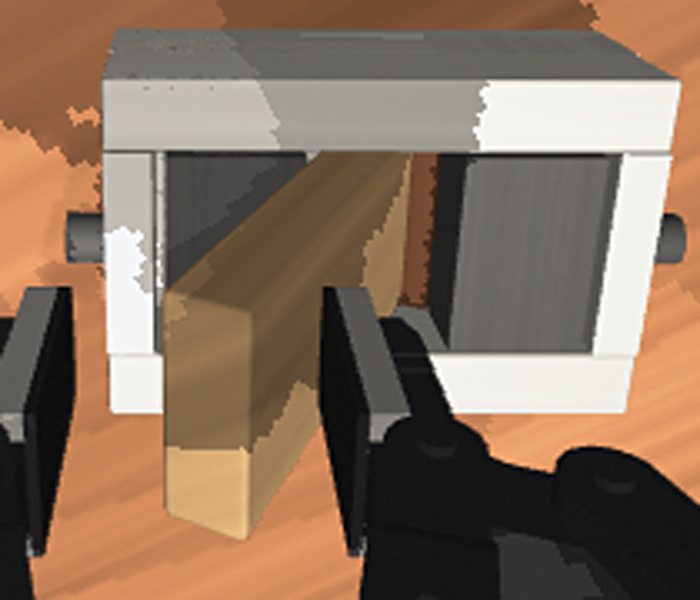

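Call:
{"method": "send_rows", "body": {"rows": [{"hand": 4.0, "travel": [0, -0.2, 0], "twist": 0}, {"hand": 4.0, "travel": [0, 0, 0], "twist": 0}]}}

```text
time: 9.6
tcp_pos: [476.1, -228.2, 64.6]
orientation: [[-0.877, 0.48, 0.005], [0.48, 0.877, 0.008], [-0.0, 0.009, -1.0]]
force: [12.6, 18.8, 2.3]
grip_width: 0.47
```

Run:
```python
from h import *
s=observe();print((s["orientation"].T@s["force"]).round(1),(s["orientation"].T@(s["tcp_pos"]-np.array([492.8, -196.4, 64.2]))).round(1))
```

```text
[-2.1 22.6 -2.1] [ -0.6 -35.9  -0.7]
```

Call:
{"method": "send_rows", "body": {"rows": [{"hand": 4.0, "travel": [0, 0.6, 0], "twist": 0}, {"hand": 4.0, "travel": [0, 0.9, 0], "twist": 0}, {"hand": 4.0, "travel": [0, 0.9, 0], "twist": 0}, {"hand": 4.0, "travel": [0, 0.7, 0], "twist": 0}, {"hand": 4.0, "travel": [0, 0.7, 0.3], "twist": 0}, {"hand": 4.0, "travel": [0, 0.4, 0], "twist": 0}, {"hand": 4.0, "travel": [0, 0, 0], "twist": 0}]}}

```text
time: 10.48
tcp_pos: [491.8, -197.8, 61.1]
orientation: [[-0.875, 0.485, -0.0], [0.485, 0.875, 0.0], [0.0, -0.0, -1.0]]
force: [-0.0, -0.9, 0.3]
grip_width: 0.469
```

Run:
```python
from h import *
s=observe();print((s["orientation"].T@s["force"]).round(1),(s["orientation"].T@(s["tcp_pos"]-np.array([492.8, -196.4, 64.2]))).round(1))
d=get_image("wrist");cv2.imwrite("pics/w9.png",cv2.resize(d["img"][150:330,153:363,::-1],(700,600),interpolation=cv2.INTER_CUBIC))
```

```text
[-0.4 -0.8 -0.3] [ 0.2 -1.7  3.1]
```

View pics/w9.png

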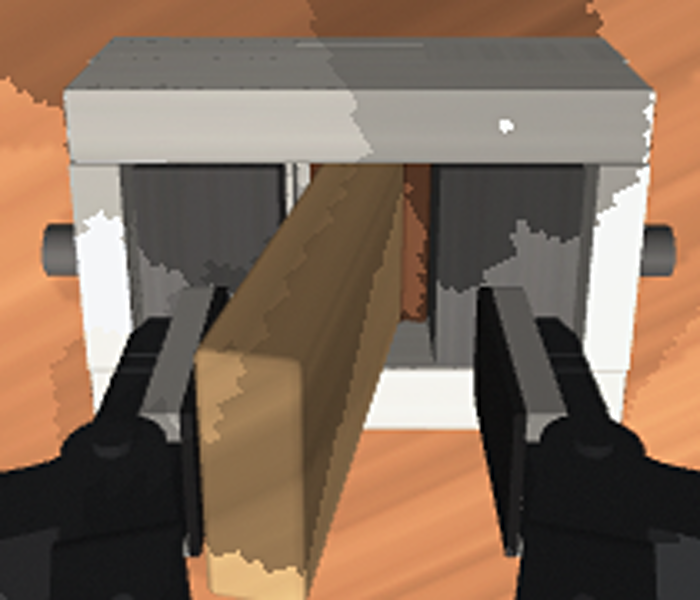

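Call:
{"method": "send_rows", "body": {"force": 50, "rows": [{"hand": 3.0, "travel": [0, 0.05, 0], "twist": 0}, {"hand": 2.0, "travel": [0, 0, 0], "twist": 0}, {"hand": 1.5, "travel": [0, 0, 0], "twist": 0}, {"hand": 0.8, "travel": [0, 0, 0], "twist": 0}, {"hand": 0.8, "travel": [0, 0, 0], "twist": 0}, {"hand": 0.8, "travel": [0, 0, 0], "twist": 0}, {"hand": 0.8, "travel": [0, 0, 0], "twist": 0}]}}

```text
time: 11.4
tcp_pos: [492.3, -197.5, 61.5]
orientation: [[-0.874, 0.485, 0.0], [0.485, 0.874, 0.0], [-0.0, 0.0, -1.0]]
force: [0.6, 2.1, 6.8]
grip_width: 0.158
```

Run:
```python
from h import *
s=observe();print((s["orientation"].T@s["force"]).round(1),s["ft_torque"].round(2),(s["orientation"].T@(s["tcp_pos"]-np.array([492.8, -196.4, 64.2]))).round(1))
d=get_image("wrist");cv2.imwrite("pics/w10.png",cv2.resize(d["img"][150:330,153:363,::-1],(700,600),interpolation=cv2.INTER_CUBIC))
```

```text
[ 0.5  2.1 -6.8] [0.44 0.05 0.03] [-0.1 -1.2  2.7]
```

View pics/w10.png

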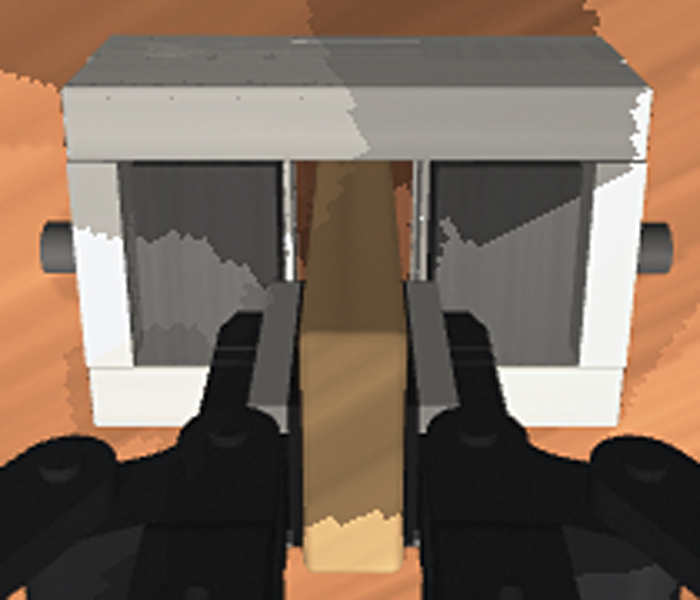

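Call:
{"method": "send_rows", "body": {"rows": [{"hand": 0.8, "travel": [0, 0, -0.3], "twist": 0}, {"hand": 0.8, "travel": [0, 0, -0.3], "twist": 0}, {"hand": 0.8, "travel": [0, 0, -0.4], "twist": 0}, {"hand": 0.8, "travel": [0, 0, 0], "twist": 0}]}}

```text
time: 11.95
tcp_pos: [492.2, -197.7, 71.5]
orientation: [[-0.874, 0.485, 0.0], [0.485, 0.874, -0.0], [-0.0, 0.0, -1.0]]
force: [0.1, 0.3, -2.2]
grip_width: 0.155
```

Run:
```python
from h import *
s=observe();print((s["orientation"].T@s["force"]).round(1),s["ft_torque"].round(2),(s["orientation"].T@(s["tcp_pos"]-np.array([492.8, -196.4, 64.2]))).round(1))
```

```text
[0.  0.3 2.2] [-0.05 -0.07 -0.01] [-0.2 -1.4 -7.3]
```

Free: only the block's weight. Lift a further 44 mm.

Call:
{"method": "send_rows", "body": {"rows": [{"hand": 0.8, "travel": [0, 0, -0.6], "twist": 0}, {"hand": 0.8, "travel": [0, 0, -0.7], "twist": 0}, {"hand": 0.8, "travel": [0, 0, -0.8], "twist": 0}, {"hand": 0.8, "travel": [0, 0, -0.8], "twist": 0}, {"hand": 0.8, "travel": [0, 0, -0.7], "twist": 0}, {"hand": 0.8, "travel": [0, 0, -0.5], "twist": 0}, {"hand": 0.8, "travel": [0, 0, -0.3], "twist": 0}, {"hand": 0.8, "travel": [0, 0, 0], "twist": 0}, {"hand": 0.8, "travel": [0, 0, 0], "twist": 0}, {"hand": 0.8, "travel": [0, 0, 0], "twist": 0}]}}

```text
time: 13.2
tcp_pos: [492.0, -197.6, 115.1]
orientation: [[-0.874, 0.485, -0.0], [0.485, 0.874, 0.0], [0.0, -0.0, -1.0]]
force: [-0.2, -0.3, -1.7]
grip_width: 0.154
```

Run:
```python
from h import *
s=observe();print(s["time"],s["tcp_pos"].round(1),s["force"].round(1),s["grip_width"],abs(s["qvel"]).max())
d=get_image("wrist");cv2.imwrite("pics/w11.png",d["img"][:,:,::-1])
d=get_image("scene");cv2.imwrite("pics/s11.png",cv2.resize(d["img"][140:220,160:260,::-1],(750,600),interpolation=cv2.INTER_CUBIC))
for c in ["wrist","scene"]:
  for q in ["block","block_grip","holder"]:
    print(c,q,[(np.round(r["centre"],1),round(r["confidence"],2)) for r in mark_of(c,q)][:2])
```

```text
13.2 [ 492.  -197.6  115.1] [-0.2 -0.3 -1.7] 0.15385685479781885 0.0023160368403593668
wrist block [(array([ 494.9, -197.6,   62.8]), 0.56)]
wrist block_grip [(array([ 492.2, -198.2,  130.7]), 0.87)]
wrist holder [(array([ 491.2, -195.2,   -1.8]), 0.72)]
scene block [(array([ 494.5, -197.5,   60.2]), 0.86)]
scene block_grip [(array([ 488.2, -196.8,  134.7]), 0.56), (array([731.8,  99.6,  -2.2]), 0.53)]
scene holder [(array([ 493.4, -198.3,   -0. ]), 0.88), (array([ 498. , -191.8,   11.9]), 0.33)]
```

View pics/w11.png

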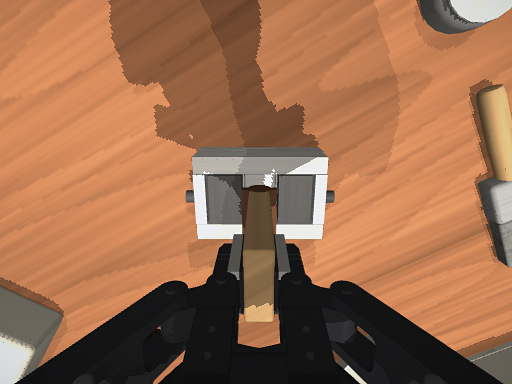

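View pics/s11.png

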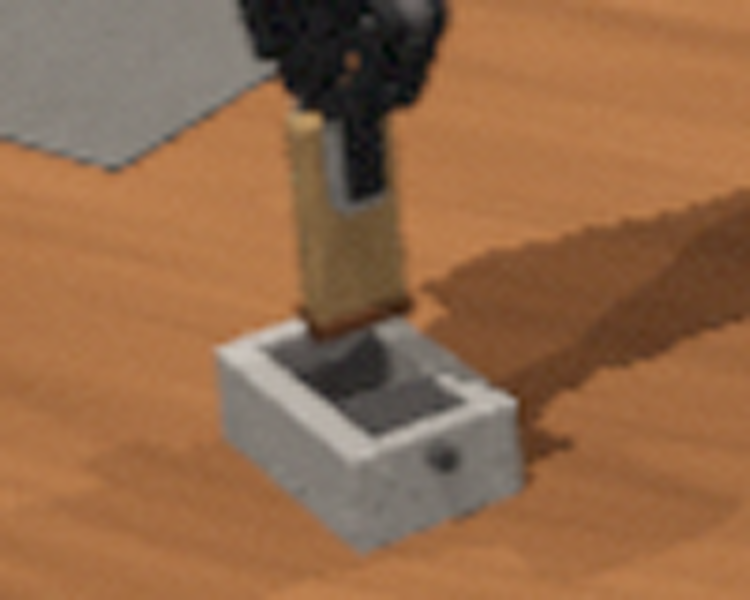

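```bash
python3 -c "
from station import *
print(job_done())"
```

```text
the job is handed in; nothing more can be done
None
```

The flat-grip block is free. The gripper is holding it still and upright over its holder, with its underside about 2 cm above the holder's top. I handed the job in at about 13 s.

- **Rocking:** I pushed the bar sideways with the loosely open fingers. I leaned it against the +y cheek first, then the -y cheek, until each came to a hard stop at about 20 N. The wrist picture afterwards showed both cheeks well pushed back.
- **Lifting:** I closed the fingers on the upright bar at 50 N and pulled straight up 54 mm. The wrist force showed about 2 N, roughly the block's weight, so nothing was snagging.
- **Last checks:**
  - The networks put the block's underside 60 to 63 mm above the table (60 aimed for), within about 4 mm of the holder's centre.
  - The bar's slope in the scene picture matches the seated one.
  - The grip reading was steady and the arm was at rest.
- **Less certain:** The two hard stops (+31 mm and -36 mm from where I started) disagreed by about 2 mm with the centre I had measured from the picture. I closed the fingers between the two estimates, and the block came out freely.
- **Not measured:** I never went near the knob block or the bystanders on purpose, but I took no full picture at the end to confirm they are all in place.

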